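# Unlock the sample tray and present it level over the code reader

## Task

Swing the black-knobbed lock lever on the grey dock out of its red notch and leave it seated in the middle notch, the one marked green. Then lift the white sample tray out of the dock by its blue tab and carry it, without spilling the loose steel ball from its shallow pocket, to the black code reader. Finish while still holding the tray level and still, centred about 10 cm above the reader's window, with the other things on the bench left where they are.

Things in the scene. Friction and masses are not known exactly. Their poses are not given: they have to be found in the camera images.
- dock: grey metal dock fixed to the bench; its place and yaw vary. Origin: bench level under the centre of the tray nest (plate 140 x 100 mm in the dock's x and y, 12 mm thick). A round 148 mm disc of the same thickness carries the lever; its centre is 82 mm from the origin towards the dock's -y. Corner stops 8 mm high stand 2 mm clear round the tray.
- lever (a joint): turn of the lock lever about its vertical pivot, rad, growing clockwise seen from above, -0.1 to 1.5. Spring detent notches: 0 red (locked, the start), 0.7 green (tray free), 1.4 red (locked again). About 3 N at the knob takes it out of a notch; past halfway (0.35, 1.05) it pulls itself into the next; let go, it settles in the nearest.
- lever_pivot (a point): lever pivot axis, 28 mm above the bench; axes as the dock's. The lever has two prongs; in either red notch one of them lies over the tray's steel ear and holds the tray down, in the green notch the ear is free.
- lever_knob (a point): centre of the lever's upright black cylindrical knob, 18 mm in diameter, 40 mm tall (31 to 71 mm above the bench; this point at 54 mm), 70 mm from the pivot axis; it moves with the lever. The steel lever arm under it is 12 mm wide and 7 mm thick, and its top is at 31 mm.
- green_notch (a point): where the knob's centre is when the lever sits in the green notch: straight out from the pivot towards the dock's -y, 54 mm above the bench
- tray: loose white sample tray 128 x 80 x 12 mm (x, y, z), about 0.2 kg, origin at the centre of its underside, z up, axes along the dock's at the start; it stands in the dock with its underside 12 mm above the bench. Pockets 32 mm wide and only 3 mm deep lie 42 mm to +x and -x of the centre; a steel ear sticks out at -y under the lever's prongs.
- tray_grip (a point): point to grip on the blue upright tab at the tray's centre, 40 mm above the tray's underside; the tab is 26 mm long (tray x), 12 mm thick (tray y) and reaches from the tray's top at 12 mm to 56 mm above the underside. Close the fingers along the tray's y.
- ball_center (a point): centre of the loose steel ball, 20 mm in diameter, 33 g, free to roll in its pocket; it spills when the tray is tipped by about 40 degrees or jerked
- ball_pocket (a point): centre of the ball's pocket (the +x one) at the height of the ball's centre, 19 mm above the tray's underside
- reader: black code reader fixed to the bench, 120 x 120 x 22 mm, with a round blue-edged glass window on top; origin under its centre at bench level
- reader_window (a point): centre of the reader's window, 23 mm above the bench
- microtube_rack: bystander: blue microtube rack, 62 x 105 x 34 mm, loose, origin at the centre of its underside
- amber_bottle: bystander: amber bottle with a black cap, 52 mm wide, 125 mm tall, loose, origin at the centre of its underside
- reagent_a: bystander: clear bottle with a blue cap, 58 mm wide, 98 mm tall, loose, origin at the centre of its underside
- tape_roll: bystander: cream roll of tape lying flat, 84 mm wide, 19 mm tall, loose, origin at the centre of its underside
- dock_nest (a point): centre of the dock's nest floor, where the tray's underside rests, 12 mm above the bench; axes as the dock's
- stack_top (a point): top centre of a tall fixed stack of white and pink tip racks, about 100 x 130 mm (x, y) and 255 mm tall, that stands on the bench between and behind dock and reader: go round it on the robot's side, not over it
There are look-alikes about, which are no part of the job. What is shaped like the tray but turquoise is not meant.

How it is judged:
By the outcome, as a careful person would: the job done as asked, in the order asked, and still so for the second after the job is handed in, while the arm keeps its last pose, push and grip.
It also fails if it takes over 61 s, if anything falls off the work surface, if the arm or the gripper's body presses on something with over 40 N, if the wrist force passes 120 N, or if a joint passes its speed limit or range.

## Robot

A 6-joint arm with a two-finger parallel gripper is mounted at the origin on a cart in front of the work surface, level with it; the furniture and walls round the work are solid. World frame = base frame: x ahead of the robot, y to its left, z up, the work surface at z = 0. Lengths are in mm, angles in rad, forces in N, time in s.
With the tool pointing down it reaches from about 275 to 850 mm from the base axis. Payload 19 kg.
Tool frame: the origin (TCP) lies on the centre line of the jaws, within the pads' length; the fingertips stand manip.finger_overhang ahead of it and the grasp point (between the pads) lies 5 mm behind it (manip.finger_overhang is the distance from the TCP to the fingertips, in mm); z points along the fingers, y is the direction in which the jaws open and shut (so a half turn about z gives the same grasp; the last joint's range is limited). The gripper opens to 85 mm and grips with 20 to 120 N. Pads are 22 mm wide; open, the fingers measure 114 mm over their backs; the gripper's body (76 mm by 85 mm) begins 54 mm behind the grasp point. The pads swing forward as they close: fully open they stand 13 mm farther back than shut.
Start: joints at [1.025, 0.15, 1.437, -0, 1.554, -0.134], TCP at [230.148, 526.896, 206.967] pointing down, gripper open.
Joint ranges: [-2.8, 2.8], [-0.68, 2.1], [0.12, 2.68], [-1.39, 4.53], [0.16, 2.79], [-2.81, 2.81]. Speed limits (rad/s): [1.89, 1.89, 2.22, 3.01, 3.01, 3.01].

## Interface

Orientations are given as a unit quaternion [x, y, z, w].
In Python, from workcell import sensors, grab_frame, job, boxes_of, cut_out, manip gives the robot as it stands. The module is installed in compiled form; this text tells all that it offers.
- The arm moves only by the tool drive_tool, never from a script. Its argument "commands" is text: rows parted by semicolons, each of 5 numbers parted by spaces: the shift along the world's x, y, z in m, then the turn about the world's z in rad, then the opening, from 0 (shut) to 1 (fully open). A call has 1 to 5 rows; each row is the pose to reach, as a shift and turn from the pose measured when the call began; what a row does not reach only later rows make up. A row lasts 1/10 s, in which the tool goes at most 50 mm and 8.59 degrees, less where a joint would pass 70% of its speed; a pose out of reach is approached as far as the arm can. A call with a gripper value outside its range is refused whole. The fingers move at their own pace and stop on an object; "grip_force" is the grip in N (left out, the last holds). Time passes only in rows, so rows that repeat a pose let the fingers close. It gives the time, the measured TCP pose, the force and the opening at its end, in the units of the state.
- sensors.observe(): the state, without advancing time (a new reading comes with each control period).
- grab_frame(name): name is "side" or "top" or "wrist"; returns a dict with "color" (384x512x3 uint8, blue, green, red), "depth" (384x512 float32, mm along the optical axis (not along the pixel's ray), 0 where there is no reading), "fovy" (degrees; the focal length in pixels is half the picture's height over the tangent of half this angle, whatever the lens; pixels are square), "cx", "cy" (the principal point, pixels), "T" (4x4, takes a point from camera to world coordinates). Camera axes: x right, y down, z forward; pixel columns grow to the right and rows downward; lengths in mm; the calibration is good to about 2 mm. A picture is of the moment at which its call begins.
- job.sign_off(): hands the job in, once; it reports no verdict.
Trained networks look in the newest picture that a camera, given by its name, has taken for a name from the list of things; names that differ only in an ending like _2 or _b are one class to them, and where a whole thing is asked for, a point or a joint stands for the part that bears it (a point fixed in the world has none). Each returns a list of dicts, best first, with "score" (0 to 1); they miss things now and then, are a little off and sometimes report something else, mostly with a low value. They report only what shows in the picture. A call takes as long as a camera call. They do not tell look-alikes from the thing itself.
- boxes_of(query, camera): "box" ([centre column, centre row, width, height] in pixels, round what is visible of it).
- cut_out(query, camera): "mask" (384x512 bool, what is visible of it) and "box" ([centre column, centre row, width, height] in pixels, round what is visible of it).
The state is a dict: "time": time; "joints": joint angles; "joint_velocities": joint speeds; "tau": joint torques, N m; "eef_pos": TCP position; "eef_rot": TCP orientation; "wrist_force": force on the tool from outside, world axes, zero at the start; "torque": the same for the moment, N m; "finger_gap": finger opening in mm.
Only numpy, scipy, OpenCV 4.12 (cv2) and the standard library are available. Lean on these libraries where they do the work, as an engineer would, in place of code of your own. Each camera call takes 0.05 s, during which the arm holds its last target. There are 200 camera calls.

## Working session

There is one attempt and no reset: what is moved stays moved. The work goes in short steps, Python scripts to look and compute and a tool call to move; the robot and the scene stay as the last step left them, time stands still between calls to the robot, and variables do not carry over. Pictures are saved under pics/ and viewed, about 8 in all and at most 12, crops included, and the job is handed in when it is done.

Besides the shell and the picture viewer there is one more tool, called in YAML: its name, and indented under it one key for each argument. drive_tool: Moves the arm, as the interface text tells. Its arguments: {"type":"object","properties":{"commands":{"type":"string"},"grip_force":{"type":"number"}},"required":["commands"]}

```bash
mkdir -p pics; cat > h.py <<'E'
import numpy as np, cv2
from workcell import sensors, grab_frame, job, boxes_of, cut_out, manip
def K(f): return 192/np.tan(np.radians(f["fovy"])/2)
def pts(f):
    "world xyz per pixel"
    k=K(f); v,u=np.mgrid[0:384,0:512]; d=f["depth"].astype(float)
    c=np.stack([(u-f["cx"])/k*d,(v-f["cy"])/k*d,d],-1)
    return c@f["T"][:3,:3].T+f["T"][:3,3]
def proj(f,p):
    c=np.linalg.inv(f["T"])@np.r_[p,1.]; return c[:2]/c[2]*K(f)+[f["cx"],f["cy"]]
E
python3 - <<'E'
from h import *
s=sensors.observe(); print(s); print(manip.finger_overhang)
a=grab_frame("top");b=grab_frame("side")
np.savez("t.npz",**a);np.savez("s.npz",**b)
cv2.imwrite("pics/1.png",cv2.resize(a["color"],(800,600))); cv2.imwrite("pics/2.png",cv2.resize(b["color"],(800,600)))
P=pts(a)
print(a["T"])
for n in ["dock","tray","lever_knob","tray_grip","reader","ball_center","reader_window","lever"]:
    for r in cut_out(n,"top")[:3]:
        m=r["mask"]&(a["depth"]>0); print(n,round(r["score"],2),np.round(r["box"]),np.round(np.median(P[m],0)),np.round(np.percentile(P[m],[3,97],axis=0)).tolist())
E
```

```text
{'time': 0.0, 'joints': array([ 1.02499265e+00,  1.50964121e-01,  1.43799786e+00,  9.66218510e-07,
        1.55376970e+00, -1.34018999e-01]), 'joint_velocities': array([-0.00113309,  0.00144568,  0.0011537 , -0.00144873,  0.00055611,
        0.00050051]), 'tau': array([-2.10622973e-03, -7.13035655e+01, -5.70879078e+01, -3.30430639e-04,
        8.84386478e-03, -3.70673945e-05]), 'eef_pos': array([230.03594555, 526.70337747, 206.40443895]), 'eef_rot': array([ 2.04440707e-01,  9.78878784e-01, -5.36767015e-04, -1.90333092e-04]), 'wrist_force': array([-0.42816962,  1.1707905 , -0.04175476]), 'torque': array([-0.00702933,  0.0116504 ,  0.03329429]), 'finger_gap': 85.61028372433718}
14.0
[[ 4.35170633e-01 -8.48295070e-01  3.01698516e-01  4.01373732e+01]
 [-9.00336271e-01 -4.11716578e-01  1.41010842e-01 -1.25727668e+02]
 [ 4.59547863e-03 -3.32993895e-01 -9.42917784e-01  1.84199833e+03]
 [ 0.00000000e+00  0.00000000e+00  0.00000000e+00  1.00000000e+00]]
dock 0.97 [317. 266.  54.  53.] [ 427. -232.   13.] [[367.0, -293.0, 3.0], [497.0, -99.0, 38.0]]
tray 0.61 [308. 259.  31.  38.] [ 433. -147.
[... 250 characters left out ...]
er_knob 0.6 [331. 269.  27.   4.] [ 444. -245.   32.] [[408.0, -289.0, 11.0], [478.0, -205.0, 74.0]]
lever_knob 0.51 [250. 170.  23.  26.] [693. 249.  24.] [[665.0, 200.0, 3.0], [727.0, 299.0, 36.0]]
tray_grip 0.92 [242. 219.  38.  30.] [480. 170.  12.] [[431.0, 120.0, 0.0], [539.0, 225.0, 45.0]]
tray_grip 0.91 [310. 262.  30.  31.] [ 435. -146.   24.] [[377.0, -186.0, 14.0], [498.0, -108.0, 56.0]]
tray_grip 0.2 [327. 273.  36.  40.] [ 430. -238.   13.] [[367.0, -291.0, 3.0], [499.0, -190.0, 38.0]]
reader 0.96 [206. 196.  37.  30.] [506. 356.  23.] [[451.0, 300.0, 12.0], [561.0, 414.0, 32.0]]
reader 0.44 [334. 269.  27.   7.] [ 450. -252.   32.] [[420.0, -289.0, 23.0], [473.0, -218.0, 74.0]]
```

View pics/1.png

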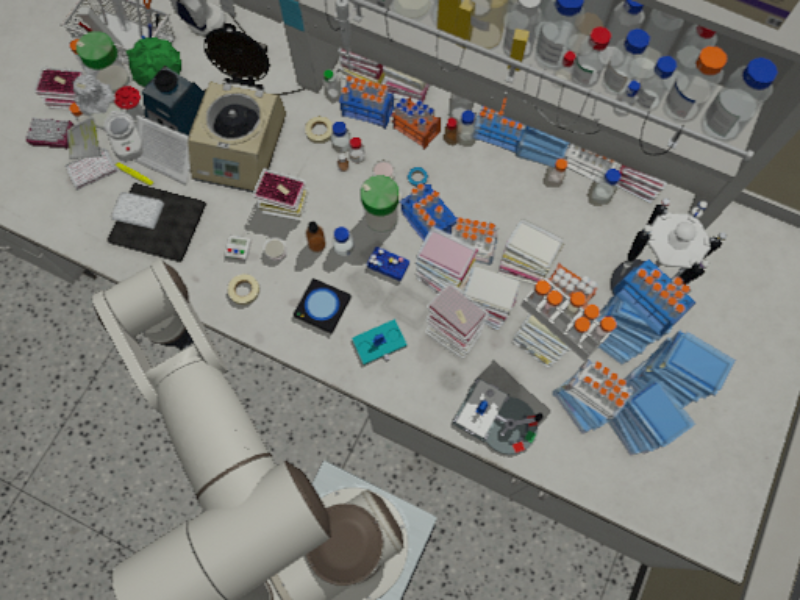

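View pics/2.png

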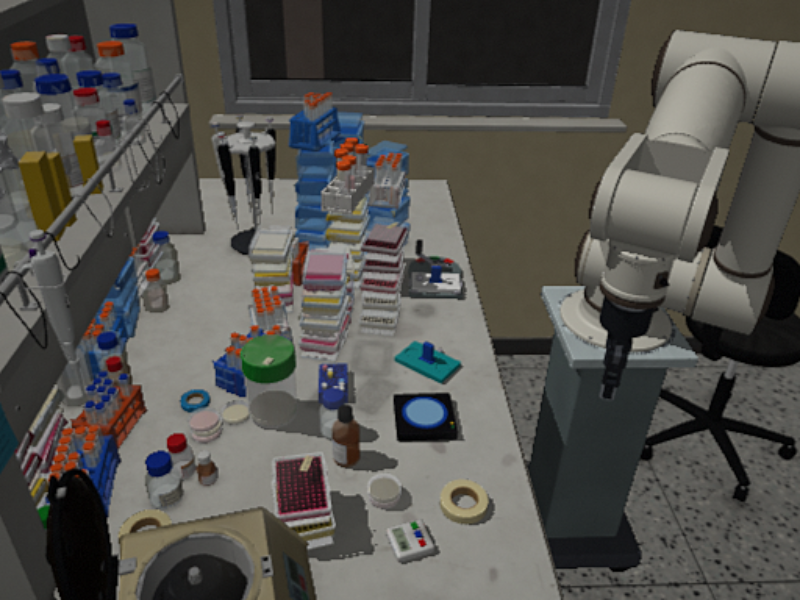

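The top view shows the white tray with its blue tab at (483,405) in the dock, and the knob near (540,418). The turquoise look-alike is at (378,342) and the reader at (322,304). Possible mix-ups for the tray are the turquoise one at (378,342) and the white racks at (530,250) and (490,290). I choose the white tray in the dock.

```bash
python3 - <<'E'
from h import *
a=dict(np.load("t.npz")); P=pts(a); c=a["color"]
cv2.imwrite("pics/3.png",cv2.resize(c[235:300,280:360],(800,650),interpolation=cv2.INTER_CUBIC)[:600])
hsv=cv2.cvtColor(c,cv2.COLOR_BGR2HSV)
R=(P[...,0]>330)&(P[...,0]<560)&(P[...,1]>-330)&(P[...,1]<-60)
w=R&(P[...,2]>19)&(P[...,2]<29)
print("tray top",w.sum(),cv2.minAreaRect(P[w][:,:2].astype(np.float32)))
bl=R&(hsv[...,0]>100)&(hsv[...,0]<130)&(hsv[...,1]>120); print("tab",bl.sum(),np.round(np.percentile(P[bl],[5,50,95],axis=0)))
hi=R&(P[...,2]>58)&(P[...,2]<90); print("knob top",np.round(P[hi]).tolist()[:20])
lo=R&(P[...,2]>7)&(P[...,2]<17); print("plate",lo.sum(),np.round(cv2.minAreaRect(P[lo][:,:2].astype(np.float32))[0]))
for nm,h in (("red",lambda H:(H<8)|(H>172)),("green",lambda H:(H>45)&(H<85))):
    m=R&h(hsv[...,0])&(hsv[...,1]>110)&(hsv[...,2]>50); print(nm,m.sum(),np.round(P[m]).tolist()[:14])
st=(P[...,2]>225)&(P[...,2]<275)&(P[...,0]<800)&(P[...,0]>300)&(np.abs(P[...,1])<400)
n,l,s,ce=cv2.connectedComponentsWithStats(st.astype(np.uint8))
for i in range(1,n):
    if s[i,4]>30: q=P[l==i]; print("stack",s[i,4],np.round(q.min(0)),np.round(q.max(0)))
q=(P[...,2]>60)&(P[...,0]>300)&(P[...,0]<650)&(P[...,1]>-450)&(P[...,1]<480)
n,l,s,ce=cv2.connectedComponentsWithStats(q.astype(np.uint8))
for i in range(1,n):
    if s[i,4]>15: z=P[l==i]; print("tall",s[i,4],np.round(z.min(0)),np.round(z.max(0)))
rd=(hsv[...,0]>95)&(hsv[...,0]<125)&(hsv[...,1]>100)&(P[...,0]>440)&(P[...,0]<570)&(P[...,1]>290)&(P[...,1]<420)
print("window",rd.sum(),cv2.minEnclosingCircle(P[rd][:,:2].astype(np.float32)),np.median(P[rd],0))
E
```

```text
tray top 530 ((445.8975830078125, -214.83877563476562), (164.041748046875, 260.20477294921875), 12.15113353729248)
tab 43 [[ 425. -266.   23.]
 [ 437. -148.   62.]
 [ 464. -139.   73.]]
knob top [[553.0, -298.0, 78.0], [546.0, -299.0, 90.0], [545.0, -304.0, 87.0], [536.0, -323.0, 90.0], [537.0, -327.0, 74.0], [444.0, -141.0, 69.0], [445.0, -145.0, 72.0], [447.0, -148.0, 68.0], [448.0, -152.0, 73.0], [537.0, -330.0, 59.0], [441.0, -143.0, 66.0], [442.0, -146.0, 69.0], [443.0, -150.0, 72.0], [435.0, -141.0, 69.0], [436.0, -144.0, 70.0], [439.0, -148.0, 67.0], [441.0, -151.0, 66.0], [431.0, -142.0, 71.0], [430.0, -146.0, 79.0], [435.0, -149.0, 67.0]]
plate 839 [ 446. -195.]
red 58 [[477.0, -266.0, 6.0], [477.0, -269.0, 13.0], [480.0, -273.0, 11.0], [481.0, -276.0, 12.0], [472.0, -276.0, 56.0], [470.0, -263.0, 12.0], [469.0, -266.0, 24.0], [475.0, -271.0, 7.0], [465.0, -282.0, 17.0], [467.0, -286.0, 17.0], [470.0, -290.0, 11.0], [457.0, -273.0, 12.0], [460.0, -277.0, 10.0], [459.0, -280.0, 20.0]]
green 32 [[438.0, -280.0, 16.0], [440.0, -284.0, 15.0], [443.0, -288.0, 9.0], [436.0, -283.0
[... 165 characters left out ...]
 [436.0, -295.0, 12.0], [438.0, -298.0, 13.0], [425.0, -278.0, 10.0]]
stack 535 [671.  33. 225.] [757. 153. 244.]
stack 773 [523. -66. 226.] [635.  72. 271.]
stack 671 [ 599. -337.  225.] [ 719. -127.  275.]
stack 37 [ 717. -325.  226.] [ 782. -316.  274.]
stack 68 [ 706. -400.  226.] [ 717. -339.  274.]
stack 364 [ 523. -400.  225.] [ 598. -321.  275.]
tall 34 [639. 436.  61.] [650. 477.  96.]
tall 1144 [523. -66.  60.] [635.  72. 271.]
tall 2481 [ 490. -450.   60.] [ 650. -146.  361.]
tall 19 [ 425. -152.   62.] [ 448. -140.   79.]
tall 19 [ 463. -292.   62.] [ 481. -277.   80.]
window 167 ((511.4812316894531, 356.28070068359375), 51.78532409667969) [512.75857443 355.36825374  22.90923101]
```

View pics/3.png

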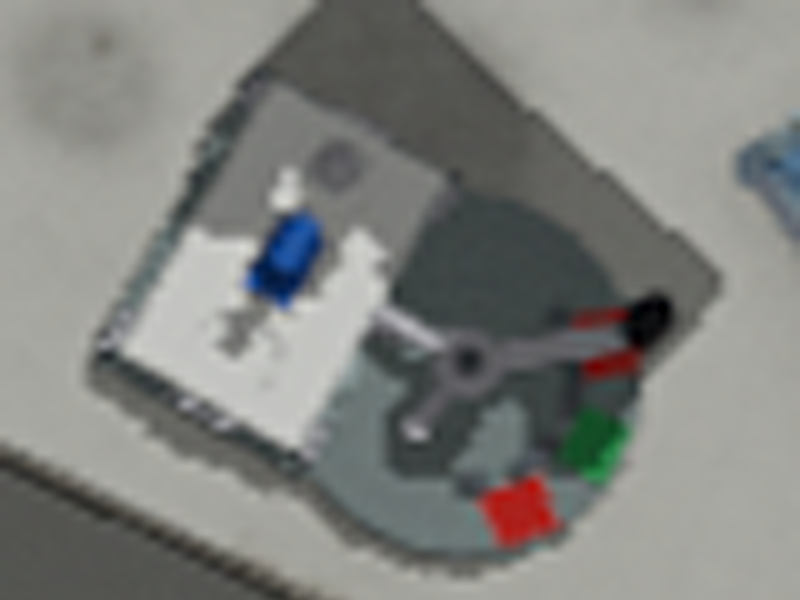

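The crop confirms the white tray with its blue tab, and the ball pocket at (335,165). The pivot is at (470,360), the knob at (650,315) on the first red mark, green at (597,440) and the second red at (518,510). The lever must go clockwise. I'll go above the dock for a close look.

drive_tool:
  commands: "0.025 -0.045 0.01 -0.12 1; 0.05 -0.09 0.02 -0.24 1; 0.075 -0.135 0.03 -0.36 1; 0.1 -0.18 0.04 -0.48 1; 0.12 -0.225 0.05 -0.6 1"

```text
time: 1.0
eef_pos: [346.6, 309.1, 255.4]
eef_rot: [0.487, 0.874, 0.0, 0.0]
wrist_force: [0.2, 0.8, 0.8]
finger_gap: 85.5
```

drive_tool:
  commands: "0.01 -0.048 0.01 -0.07 1; 0.02 -0.096 0.02 -0.14 1; 0.03 -0.144 0.03 -0.21 1; 0.04 -0.192 0.04 -0.28 1; 0.05 -0.24 0.05 -0.3 1"

```text
time: 1.5
eef_pos: [395.9, 69.1, 305.7]
eef_rot: [0.613, 0.79, 0.0, 0.0]
wrist_force: [1.4, 0.1, -0.5]
finger_gap: 85.8
```

drive_tool:
  commands: "0 -0.05 0 0 1; 0 -0.1 0 0 1; 0 -0.15 0 0 1; 0 -0.2 0 0 1; 0 -0.25 0 0 1"

```text
time: 2.0
eef_pos: [395.3, -181.1, 306.0]
eef_rot: [0.613, 0.79, 0.0, 0.001]
wrist_force: [1.5, 0.3, 0.2]
finger_gap: 85.4
```

```bash
python3 - <<'E'
from h import *
a=grab_frame("wrist"); np.savez("w1.npz",**a)
cv2.imwrite("pics/4.png",cv2.resize(a["color"],(800,600)))
print(np.round(a["T"],2).tolist())
E
```

```text
[[0.97, 0.24, 0.08, 374.98], [0.25, -0.92, -0.3, -103.01], [0.0, 0.31, -0.95, 472.08], [0.0, 0.0, 0.0, 1.0]]
```

View pics/4.png

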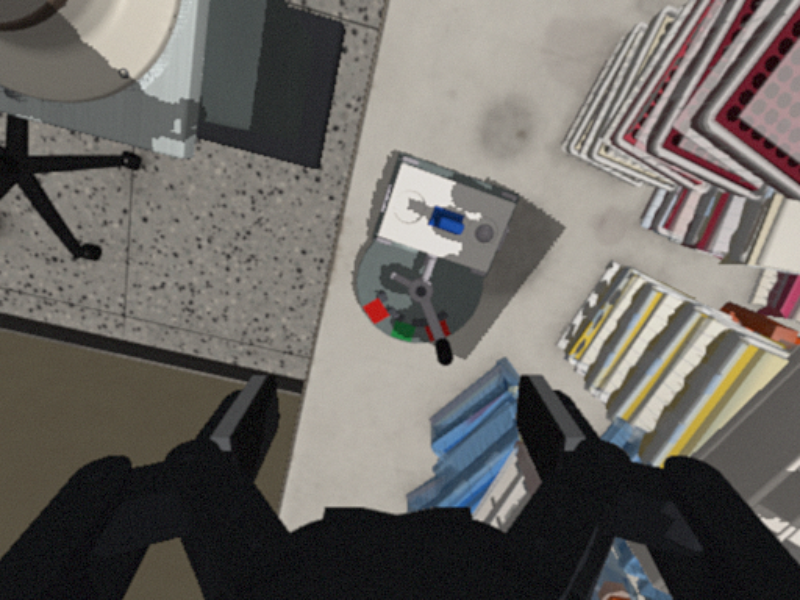

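In this wrist view (800 px wide) the tab is at (447,220), the ball at (484,233), the pivot at (420,292) and the knob top at (445,352). Green is at (403,331), and a blue rack pile starts at (505,365).

```bash
python3 - <<'E'
from h import *
f=dict(np.load("w1.npz")); P=pts(f); hsv=cv2.cvtColor(f["color"],cv2.COLOR_BGR2HSV)
R=(P[...,0]>340)&(P[...,0]<540)&(P[...,1]>-340)&(P[...,1]<-70)
H,S,V=hsv[...,0],hsv[...,1],hsv[...,2]
t=R&(H>100)&(H<130)&(S>120)&(P[...,2]>60)&(P[...,1]>-200); print("tab",t.sum(),P[t].mean(0),cv2.minAreaRect(P[t][:,:2].astype(np.float32)))
k=R&(V<60)&(P[...,2]>64)&(P[...,1]<-230); print("knob",k.sum(),np.round(P[k].mean(0),1),np.round(np.percentile(P[k],[5,95],axis=0)))
def ray(u,v,z):
    k=K(f); d=f["T"][:3,:3]@np.array([(u-f["cx"])/k,(v-f["cy"])/k,1]); o=f["T"][:3,3]; return o+d*(z-o[2])/d[2]
print("pivot",ray(420*.64,292*.64,33),"ball",ray(484*.64,233*.64,30),"knobtop",ray(446*.64,343*.64,71))
g=R&(H>45)&(H<85)&(S>110)&(V>40)&(P[...,1]<-200); print("green",P[g].mean(0))
pl=R&(np.abs(P[...,2]-12)<4)|(R&(np.abs(P[...,2]-24)<4)&(P[...,1]>-200))
# tray white/grey top: z~24
m=R&(np.abs(P[...,2]-24)<3.5)&(P[...,1]>-205); r=cv2.minAreaRect(P[m][:,:2].astype(np.float32)); print("traytop",m.sum(),r,P[m].mean(0))
b=(P[...,0]>400)&(P[...,0]<560)&(P[...,1]<-250)&(P[...,1]>-420)&(H>95)&(H<125)&(S>80)
from collections import defaultdict
q=P[b&(P[...,1]<-290)]; i=np.argsort(q[:,1])[::-1]; print("blue nearest",np.round(q[i[:400:40]]).tolist()); print(np.round(q[:,0].min()),np.round(q[:,2].max()))
# anything tall around the knob
kn=P[k].mean(0); d=np.hypot(P[...,0]-kn[0],P[...,1]-kn[1])
for z in (35,60,100): m=(P[...,2]>z)&(d>25)&(d<150)&(P[...,2]<400)&~((np.arange(384)[:,None]>230)&((np.arange(512)<190)|(np.arange(512)>330))); j=np.argsort(d[m])[:300:60]; print(z,np.round(P[m][j]).tolist())
E
```

```text
tab 1278 [ 412.47385273 -162.86487424  372.15205462] ((405.042236328125, -171.58108520507812), (101.9537353515625, 109.66637420654297), 66.58659362792969)
knob 74 [ 474.9 -283.5   69.3] [[ 469. -290.   66.]
 [ 481. -277.   71.]]
pivot [ 435.15566843 -231.07260673   33.        ] ball [ 484.3641257  -151.09579398   30.        ] knobtop [ 471.65535667 -267.79075529   71.        ]
green [ 430.49892379 -289.0458653    12.25869336]
traytop 3040 ((440.73834228515625, -152.6982421875), (98.08563995361328, 134.61746215820312), 89.09293365478516) [ 440.21873278 -146.23498356   23.08731713]
blue nearest [[551.0, -298.0, 104.0], [556.0, -301.0, 58.0], [548.0, -305.0, 99.0], [547.0, -309.0, 125.0], [546.0, -311.0, 94.0], [553.0, -313.0, 64.0], [544.0, -314.0, 112.0], [544.0, -316.0, 126.0], [542.0, -318.0, 91.0], [542.0, -319.0, 132.0]]
494.0 168.0
35 [[441.0, -231.0, 35.0], [532.0, -325.0, 172.0], [534.0, -329.0, 193.0], [542.0, -319.0, 115.0], [544.0, -315.0, 89.0]]
60 [[533.0, -308.0, 172.0], [536.0, -323.0, 186.0], [548.0, -300.0, 115.0], [547.0, -306.0, 84.0], [543.0, -318.0, 103.0]]
100 [[533.0, -308.0, 172.0], [536.0, -323.0, 186.0], [539.0, -324.0, 107.0], [543.0, -316.0, 145.0], [543.0, -317.0, 125.0]]
```

Knob is at about (475,-284), the pivot at (435,-231), and the dock yaw is about -0.06. That puts the green knob position at about (431,-301). I'll put the trailing finger just behind the knob with a part-closed gap, keeping clear of the racks.

drive_tool:
  commands: "0.022 -0.036 0 0.01 0.59; 0.044 -0.072 0 0.02 0.59; 0.067 -0.107 -0.02 0.04 0.59; 0.067 -0.107 -0.065 0.04 0.59; 0.067 -0.107 -0.11 0.04 0.59"

```text
time: 2.55
eef_pos: [462.2, -295.1, 193.1]
eef_rot: [0.599, 0.801, -0.001, 0.001]
wrist_force: [1.0, 0.1, -0.7]
finger_gap: 50.6
```

```bash
python3 - <<'E'
from h import *
s=sensors.observe(); print(s["eef_pos"],s["finger_gap"])
f=grab_frame("wrist"); P=pts(f); hsv=cv2.cvtColor(f["color"],cv2.COLOR_BGR2HSV)
np.savez("w2.npz",**f)
cv2.imwrite("pics/5.png",cv2.resize(f["color"],(800,600)))
R=(P[...,0]>440)&(P[...,0]<500)&(P[...,1]>-320)&(P[...,1]<-250)&(P[...,2]>60)&(P[...,2]<78)
k=P[R]; print(len(k),np.round(k.mean(0),1),np.round(np.percentile(k,[3,97],axis=0),1))
E
```

```text
[ 462.22555827 -295.08205269  193.14542912] 50.55693830337487
207 [ 475.9 -284.4   68.9] [[ 468.4 -292.7   61.9]
 [ 483.9 -277.1   71. ]]
```

View pics/5.png

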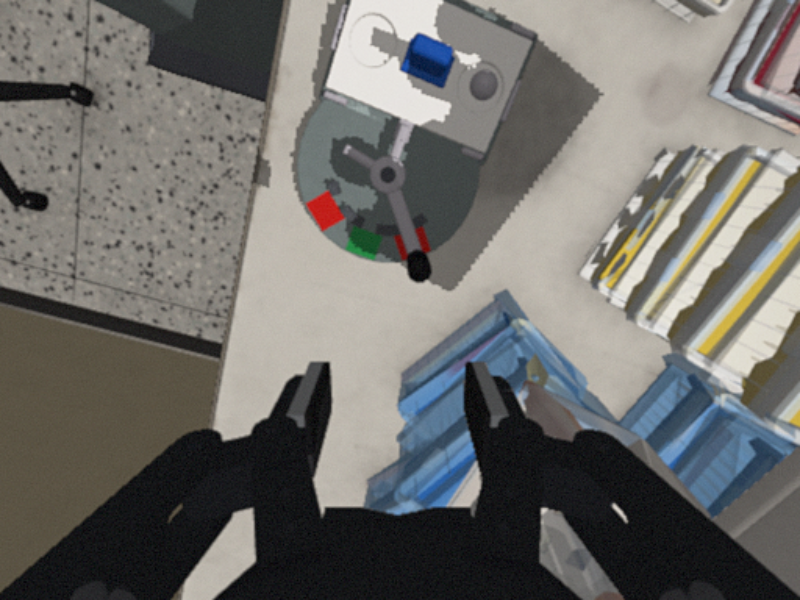

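The knob is at (419,265) and the green mark at (365,242). The rack pile is at (400–600,290–500). I'll check its clearance to the gripper before going down.

```bash
python3 - <<'E'
from h import *
Q=np.concatenate([pts(dict(np.load(n)))[:260 if n!="w2.npz" else 230].reshape(-1,3) for n in ("w1.npz","w2.npz")]+[pts(dict(np.load(n))).reshape(-1,3) for n in ("t.npz","s.npz")])
th=np.radians(17); a=np.array([np.cos(th),np.sin(th)]); b=np.array([-a[1],a[0]])
for c in ((463,-287),(420,-302)):
    d=Q[:,:2]-c; A=d@a; B=d@b
    for zlo in (38,100,150):
        m=(Q[:,2]>zlo)&(Q[:,2]<320)&(abs(B)<60)&(A>28)&(A<130); print(c,zlo,"min a for |b|<60",np.percentile(A[m],1) if m.any() else None, m.sum())
        m=(Q[:,2]>zlo)&(Q[:,2]<320)&(abs(A)<55)&(B<-15)&(B>-130); print("   max b for |a|<55",np.percentile(B[m],99) if m.any() else None,m.sum())
E
```

```text
(463, -287) 38 min a for |b|<60 57.093020639693464 1596
   max b for |a|<55 -60.13934355566112 943
(463, -287) 100 min a for |b|<60 54.285465279580166 692
   max b for |a|<55 -58.37317036728505 661
(463, -287) 150 min a for |b|<60 51.20181986307231 227
   max b for |a|<55 -58.09045076926286 465
(420, -302) 38 min a for |b|<60 50.21941994928538 1684
   max b for |a|<55 -103.7669599387712 132
(420, -302) 100 min a for |b|<60 99.15919204711052 613
   max b for |a|<55 -106.88036087269347 80
(420, -302) 150 min a for |b|<60 96.67100577318834 217
   max b for |a|<55 -111.29912287131724 25
```

drive_tool:
  commands: "0.002 0.008 -0.03 0 0.59; 0.002 0.008 -0.065 0 0.59; 0.002 0.008 -0.1 0 0.59; 0.002 0.008 -0.125 0 0.59; 0.002 0.008 -0.142 0 0.59"

```text
time: 3.1
eef_pos: [461.8, -284.5, 42.8]
eef_rot: [0.599, 0.801, -0.0, -0.005]
wrist_force: [0.2, 0.3, 0.0]
finger_gap: 50.1
```

```bash
python3 - <<'E'
from h import *
s=sensors.observe(); print(s["eef_pos"],s["finger_gap"],s["wrist_force"])
f=grab_frame("side"); cv2.imwrite("pics/6.png",cv2.resize(f["color"][150:220,230:320],(800,600)))
f=grab_frame("wrist"); cv2.imwrite("pics/7.png",f["color"])
E
```

```text
[ 461.82091306 -284.51254257   42.78181454] 50.13845713892215 [0.19572264 0.31388206 0.03207956]
```

View pics/7.png

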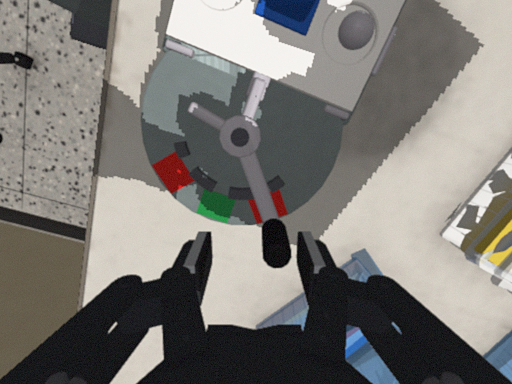

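The knob is between the fingers at (276,245), with the trailing finger on the right. I'll push along the chord and raise the tool slightly, since it came down 8 mm lower than commanded.

drive_tool:
  commands: "0 0 0.006 0 0.59; -0.009 -0.003 0.008 0 0.59; -0.018 -0.006 0.008 0 0.59; -0.026 -0.009 0.008 0 0.59; -0.034 -0.012 0.008 0 0.59"

```text
time: 3.7
eef_pos: [426.5, -296.6, 50.8]
eef_rot: [0.599, 0.801, -0.0, -0.005]
wrist_force: [1.1, 0.4, -0.2]
finger_gap: 50.8
```

drive_tool:
  commands: "-0.004 -0.001 0 0 0.59; -0.007 -0.002 0 0 0.59; -0.007 -0.002 0 0 0.59; -0.007 -0.002 0 0 0.59"

```text
time: 4.1
eef_pos: [419.6, -298.6, 50.8]
eef_rot: [0.599, 0.801, -0.0, -0.005]
wrist_force: [0.6, -0.8, 1.3]
finger_gap: 49.9
```

```bash
python3 - <<'E'
from h import *
s=sensors.observe(); print(s["eef_pos"],s["finger_gap"],s["wrist_force"])
f=grab_frame("wrist"); cv2.imwrite("pics/8.png",f["color"]); np.savez("w3.npz",**f)
P=pts(f); k=P[(P[...,0]>400)&(P[...,0]<500)&(P[...,1]>-330)&(P[...,1]<-265)&(P[...,2]>60)&(P[...,2]<76)&(f["color"].max(-1)<60)]
print(len(k),np.percentile(k,[5,50,95],axis=0))
E
```

```text
[ 419.61739931 -298.63415953   50.81910177] 49.88437513396453 [ 0.62313285 -0.83683156  1.329412  ]
670 [[ 467.78879093 -291.02746985   61.68899611]
 [ 473.56819245 -283.91546871   69.56923109]
 [ 481.17190961 -277.39183143   70.88422767]]
```

View pics/8.png

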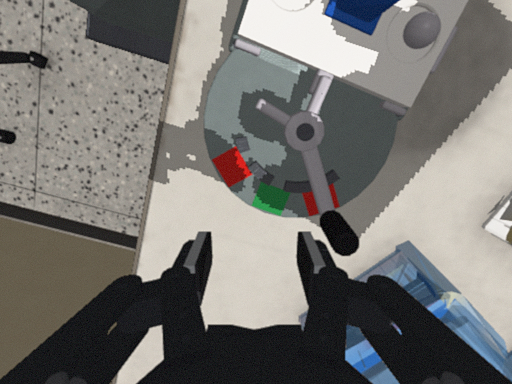

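The knob is at (340,232) and still on the red mark, so the finger passed it without contact. I'll compare the finger and knob geometry.

```bash
python3 - <<'E'
from h import *
f=dict(np.load("w3.npz")); P=pts(f)
t=np.array([419.6,-298.6,50.8])
print("tcp px",proj(f,t),"tip",proj(f,t-[0,0,14]),"knob top/bot",proj(f,[475,-284,71]),proj(f,[475,-284,31]))
for n,(u0,u1) in {"L":(185,212),"R":(297,325)}.items():
    for v in (236,245,255,270,290):
        q=P[v,u0:u1]; q=q[(q[:,2]>30)&(q[:,2]<220)]; print(n,v,len(q),np.round(q[[0,len(q)//2,-1]]).tolist() if len(q) else f["depth"][v,u0:u1:6])
E
```

```text
tcp px [253.94445882 225.68535564] tip [254.08503127 217.51144754] knob top/bot [346.31758372 242.52469392] [329.27700764 216.64433499]
L 236 15 [[387.0, -296.0, 88.0], [391.0, -295.0, 89.0], [394.0, -299.0, 79.0]]
L 245 27 [[382.0, -302.0, 91.0], [389.0, -295.0, 98.0], [395.0, -304.0, 81.0]]
L 255 27 [[385.0, -301.0, 101.0], [391.0, -295.0, 108.0], [397.0, -308.0, 84.0]]
L 270 26 [[388.0, -295.0, 121.0], [393.0, -298.0, 114.0], [399.0, -315.0, 89.0]]
L 290 21 [[392.0, -294.0, 133.0], [395.0, -307.0, 116.0], [399.0, -316.0, 104.0]]
R 236 15 [[443.0, -285.0, 78.0], [443.0, -280.0, 88.0], [447.0, -279.0, 88.0]]
R 245 28 [[444.0, -291.0, 77.0], [445.0, -280.0, 96.0], [454.0, -281.0, 91.0]]
R 255 28 [[446.0, -296.0, 79.0], [443.0, -280.0, 107.0], [452.0, -281.0, 100.0]]
R 270 26 [[447.0, -301.0, 88.0], [443.0, -284.0, 114.0], [446.0, -279.0, 120.0]]
R 290 21 [[448.0, -302.0, 104.0], [446.0, -291.0, 118.0], [442.0, -279.0, 133.0]]
```

```bash
python3 - <<'E'
from h import *
for n in ("w1","w2","w3"): print(n,np.round(np.load(n+".npz")["T"][:3],3).tolist())
f=grab_frame("side"); P=pts(f)
s=sensors.observe(); print({k:np.round(s[k],3) for k in ("joints","eef_pos","eef_rot","finger_gap","time")})
print(proj(f,[419.6,-298.6,50.8]),proj(f,[475,-284,54]))
u,v=proj(f,[430,-295,70]).astype(int); cv2.imwrite("pics/9.png",cv2.resize(f["color"][v-45:v+45,u-60:u+60],(800,600),interpolation=cv2.INTER_CUBIC)); print(u-60,v-45)
m=(abs(P[...,0]-420)<70)&(abs(P[...,1]+295)<45)&(P[...,2]>20)&(P[...,2]<130)&(f["color"].max(-1)<70)
vs,us=np.where(m)
for r in sorted(set(vs)): q=P[r][m[r]]; print(r,us[vs==r].min(),us[vs==r].max(),np.round(q.min(0)),np.round(q.max(0)))
E
```

```text
w1 [[0.969, 0.235, 0.079, 374.98], [0.248, -0.92, -0.302, -103.013], [0.002, 0.312, -0.95, 472.082]]
w2 [[0.959, 0.268, 0.088, 439.526], [0.282, -0.911, -0.301, -217.49], [-0.001, 0.313, -0.95, 359.147]]
w3 [[0.959, 0.271, 0.079, 398.441], [0.282, -0.913, -0.293, -222.317], [-0.007, 0.304, -0.953, 217.614]]
{'joints': array([-0.766,  0.141,  1.776, -0.002,  1.235, -1.053]), 'eef_pos': array([ 419.716, -298.487,   50.763]), 'eef_rot': array([ 0.599,  0.801, -0.   , -0.005]), 'finger_gap': np.float64(50.357), 'time': np.float64(4.2)}
[279.74012283 156.72902746] [267.52858034 157.68296927]
217 108
139 286 286 [ 395. -318.  128.] [ 395. -318.  128.]
140 287 291 [ 374. -319.  123.] [ 390. -306.  129.]
141 287 291 [ 374. -309.  123.] [ 391. -296.  129.]
142 274 289 [ 384. -314.  115.] [ 450. -290.  127.]
143 271 289 [ 383. -321.  107.] [ 464. -276.  130.]
144 273 289 [ 383. -309.  108.] [ 455. -275.  126.]
145 273 289 [ 382. -312.  102.] [ 453. -280.  118.]
146 273 289 [ 382. -319.   94.] [ 453. -278.  114.]
147 273 289 [ 381. -311.   93.] [ 453. -275.  111.]
148 273 289 [ 380. -306.   91.
[... 309 characters left out ...]
67.] [ 478. -278.   71.]
156 267 269 [ 470. -286.   61.] [ 478. -274.   68.]
157 267 269 [ 469. -281.   59.] [ 478. -277.   61.]
158 267 269 [ 470. -285.   52.] [ 477. -267.   62.]
159 266 269 [ 468. -285.   47.] [ 481. -272.   54.]
160 266 269 [ 469. -287.   41.] [ 481. -276.   47.]
161 266 269 [ 469. -290.   34.] [ 480. -272.   44.]
162 267 269 [ 468. -282.   33.] [ 477. -278.   36.]
163 268 269 [ 469. -274.   33.] [ 473. -272.   34.]
164 269 269 [ 468. -272.   29.] [ 468. -272.   29.]
165 271 281 [ 415. -278.   21.] [ 461. -252.   35.]
166 272 284 [ 402. -269.   20.] [ 457. -255.   29.]
167 270 287 [ 390. -260.   21.] [ 465. -258.   22.]
168 286 287 [ 391. -251.   21.] [ 395. -251.   21.]
```

View pics/9.png

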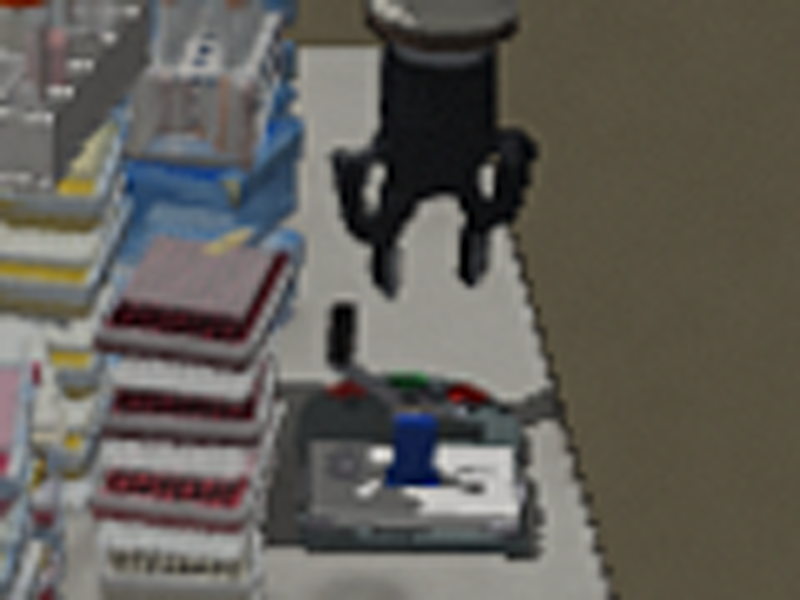

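Views from both cameras agree: the fingertips are at z≈80 while the TCP reads 51, so they swept over the knob (top 71). The stated overhang of 14 mm doesn't match, because the tips are about 28 mm above the reported TCP at this opening. I'll trust the images, go back, lower by about 38 mm and push again.

drive_tool:
  commands: "0.015 0.004 0 0 0.59; 0.03 0.008 0 0 0.59; 0.044 0.012 0 0 0.59; 0.044 0.012 -0.002 0 0.59; 0.044 0.012 -0.01 0 0.59"

```text
time: 4.7
eef_pos: [464.5, -286.3, 40.7]
eef_rot: [0.598, 0.801, -0.0, -0.005]
wrist_force: [-1.4, -0.0, -0.2]
finger_gap: 50.3
```

drive_tool:
  commands: "0 0 -0.007 0 0.59; 0 0 -0.014 0 0.59; 0 0 -0.021 0 0.59; 0 0 -0.026 0 0.59; 0 0 -0.026 0 0.59"

```text
time: 5.2
eef_pos: [464.1, -286.2, 13.9]
eef_rot: [0.598, 0.801, -0.0, -0.006]
wrist_force: [-0.1, -0.2, 0.0]
finger_gap: 50.1
```

```bash
python3 - <<'E'
from h import *
f=grab_frame("wrist"); np.savez("w4.npz",**f); P=pts(f)
cv2.imwrite("pics/10.png",f["color"])
s=sensors.observe(); print(s["eef_pos"],s["finger_gap"],s["wrist_force"])
for n,(u0,u1) in {"L":(185,212),"R":(297,325)}.items():
    for v in (234,238,245):
        q=P[v,u0:u1]; q=q[(q[:,2]>30)&(q[:,2]<120)]; print(n,v,np.round(q[[0,len(q)//2,-1]]).tolist() if len(q) else 0)
k=P[(P[...,0]>440)&(P[...,0]<500)&(P[...,1]>-320)&(P[...,1]<-265)&(P[...,2]>66)&(P[...,2]<74)&(np.arange(512)>225)&(np.arange(512)<296)]
print(len(k),np.percentile(k,[5,50,95],axis=0))
E
```

```text
[ 464.32046094 -286.2987249    14.44524565] 50.454911715490155 [-0.99281519 -0.50212143  1.40589151]
L 234 [[431.0, -284.0, 49.0], [435.0, -283.0, 49.0], [438.0, -286.0, 42.0]]
L 238 [[431.0, -284.0, 53.0], [435.0, -282.0, 54.0], [439.0, -287.0, 44.0]]
L 245 [[427.0, -289.0, 54.0], [434.0, -284.0, 60.0], [440.0, -291.0, 44.0]]
R 234 [[487.0, -271.0, 41.0], [488.0, -267.0, 48.0], [492.0, -266.0, 48.0]]
R 238 [[487.0, -273.0, 42.0], [488.0, -267.0, 53.0], [491.0, -266.0, 53.0]]
R 245 [[489.0, -279.0, 40.0], [489.0, -267.0, 61.0], [498.0, -268.0, 54.0]]
909 [[ 468.71518058 -291.41397688   67.0445597 ]
 [ 475.6214856  -283.7894214    69.81926454]
 [ 482.63076395 -277.55692719   70.84310882]]
```

The tips are now at z≈41 and straddle the knob. Pushing.

drive_tool:
  commands: "-0.009 -0.003 0 0 0.59; -0.018 -0.006 0 0 0.59; -0.026 -0.009 0 0 0.59; -0.034 -0.012 0 0 0.59; -0.04 -0.014 0 0 0.59"

```text
time: 5.75
eef_pos: [423.3, -300.6, 14.6]
eef_rot: [0.598, 0.801, -0.001, -0.005]
wrist_force: [-0.3, -0.2, 0.0]
finger_gap: 50.4
```

drive_tool:
  commands: "-0.004 -0.001 0 0 0.59; -0.004 -0.001 0 0 0.59"

```text
time: 5.95
eef_pos: [418.6, -301.8, 14.6]
eef_rot: [0.599, 0.801, -0.001, -0.006]
wrist_force: [0.2, 0.5, -0.3]
finger_gap: 50.5
```

```bash
python3 - <<'E'
from h import *
f=grab_frame("wrist"); np.savez("w5.npz",**f); P=pts(f)
cv2.imwrite("pics/11.png",f["color"])
s=sensors.observe(); print(s["eef_pos"],s["finger_gap"],s["wrist_force"])
k=P[(P[...,0]>380)&(P[...,0]<500)&(P[...,1]>-330)&(P[...,1]<-265)&(P[...,2]>66)&(P[...,2]<74)&(np.arange(512)>215)&(np.arange(512)<380)]
print(len(k),np.percentile(k,[5,50,95],axis=0))
E
```

```text
[ 419.01943224 -301.69980662   14.6192536 ] 50.29415052489082 [ 0.66665692 -0.59491049 -0.2852139 ]
1268 [[ 422.56880367 -304.21190385   66.81924293]
 [ 431.80469995 -295.18260407   69.85856064]
 [ 451.00386204 -282.71602477   72.2876373 ]]
```

View pics/11.png

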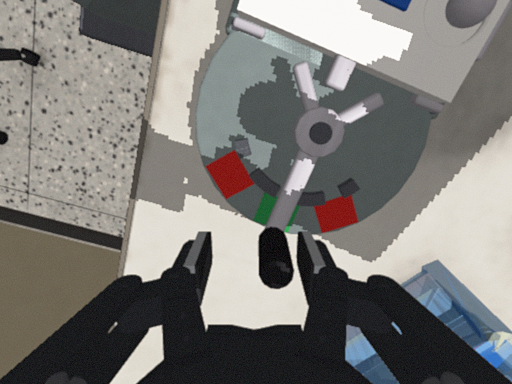

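The lever now sits over the green mark at (278,215), with the ear between its prongs at (305,80) and (360,108). I'll rise, turn the jaws to the tray's y and go above the tab.

drive_tool:
  commands: "0 0 0.035 0 0.59; 0 0 0.075 0 0.59; 0 0 0.115 0.05 0.59; 0.005 0.03 0.13 0.19 0.59; 0.01 0.06 0.14 0.33 0.59"

```text
time: 6.5
eef_pos: [429.5, -241.5, 156.3]
eef_rot: [0.457, 0.889, -0.002, -0.004]
wrist_force: [0.4, -0.3, 0.0]
finger_gap: 50.4
```

drive_tool:
  commands: "0.004 0.02 0 0.14 0.45; 0.008 0.04 0 0.28 0.45; 0.01 0.06 0 0.42 0.45; 0.01 0.08 0 0.56 0.45; 0.01 0.1 0 0.7 0.45"

```text
time: 7.0
eef_pos: [439.7, -140.5, 156.3]
eef_rot: [0.121, 0.993, -0.003, -0.004]
wrist_force: [0.6, -0.1, -0.1]
finger_gap: 38.4
```

drive_tool:
  commands: "0 0 -0.02 0.1 0.42; 0 0 -0.03 0.18 0.42; 0 0 -0.03 0.18 0.42"

```text
time: 7.3
eef_pos: [439.2, -139.8, 125.2]
eef_rot: [0.03, 1.0, -0.003, -0.004]
wrist_force: [0.4, -0.0, 0.4]
finger_gap: 35.7
```

```bash
cat > tab.py <<'E'
from h import *
f=grab_frame("wrist"); np.savez("w6.npz",**f); P=pts(f); hsv=cv2.cvtColor(f["color"],cv2.COLOR_BGR2HSV)
cv2.imwrite("pics/12.png",f["color"])
s=sensors.observe(); n=s["eef_rot"]; print(s["eef_pos"],s["finger_gap"],"jaw deg",np.degrees(np.arctan2(2*n[1]**2-1,2*n[0]*n[1])),"tilt",n[2:],s["joints"])
b=(hsv[...,0]>100)&(hsv[...,0]<130)&(hsv[...,1]>120)&(P[...,0]>390)&(P[...,0]<490)&(P[...,1]>-190)&(P[...,1]<-100)
t=b&(P[...,2]>64)&(P[...,2]<72)
print(b.sum(),t.sum(),P[t].mean(0),cv2.minAreaRect(P[t][:,:2].astype(np.float32)))
c=f["color"]; R=(P[...,0]>350)&(P[...,0]<530)&(P[...,1]>-215)&(P[...,1]<-80)&(abs(P[...,2]-24)<3)
print("traytop",R.sum(),cv2.minAreaRect(P[R][:,:2].astype(np.float32)))
bx=boxes_of("ball_center","wrist"); print(bx[:2])
k=(P[...,0]>405)&(P[...,0]<460)&(P[...,1]>-325)&(P[...,1]<-275)&(P[...,2]>64)&(P[...,2]<74)&(c.max(-1)<60); print("knob",k.sum(),P[k].mean(0) if k.any() else 0)
E
python3 tab.py
```

```text
[ 439.59108955 -140.16829712  126.12668034] 35.61216345692596 jaw deg 86.31120079152679 tilt [-0.00305324 -0.00364244] [-0.46933408 -0.04149064  1.80505209 -0.00877214  1.38205305 -1.97408696]
1745 336 [ 439.52394446 -147.57289606   66.59448069] ((440.1302490234375, -147.4803009033203), (11.85501766204834, 24.938980102539062), 85.50198364257812)
traytop 6983 ((437.9599304199219, -161.0252685546875), (107.4061508178711, 132.569091796875), 85.54917907714844)
[{'box': [244.7, 224.6, 18.3, 18.4], 'score': 0.52}]
knob 324 [ 428.43153841 -296.46827268   69.19654374]
```

The tab is at (440,-147.5) with yaw about -4.5°, and the knob at (428.5,-297) is where green should be. Going down onto the tab.

drive_tool:
  commands: "0 -0.007 -0.02 -0.014 0.42; 0 -0.007 -0.045 -0.014 0.42; 0 -0.007 -0.07 -0.014 0.42; 0 -0.007 -0.09 -0.014 0.42; 0 -0.007 -0.1 -0.014 0.42"

```text
time: 7.9
eef_pos: [439.6, -147.4, 25.8]
eef_rot: [0.041, 0.999, -0.003, -0.004]
wrist_force: [1.1, 0.8, 0.4]
finger_gap: 35.8
```

```bash
sed -i 's/12.png/13.png/' tab.py; python3 tab.py
```

```text
[ 439.3246001  -147.28478353   25.06629047] 35.96369024033496 jaw deg 85.33674697911577 tilt [-0.00281314 -0.0041091 ] [-0.48346574  0.06358309  1.92107084 -0.00937763  1.16197004 -1.96912538]
2387 853 [ 439.13832227 -147.79035099   66.70681974] ((440.28564453125, -147.70591735839844), (58.3836669921875, 25.846080780029297), 79.33403015136719)
traytop 12655 ((440.0679626464844, -161.3682861328125), (107.53208923339844, 128.6765594482422), 85.37000274658203)
[{'box': [254.3, 286.5, 29.2, 25.7], 'score': 0.79}]
knob 0 0
```

View pics/13.png

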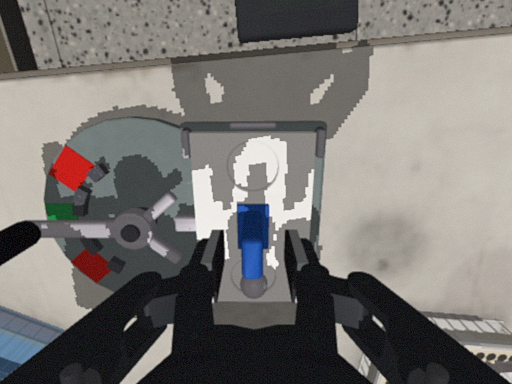

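The tab at (252,240) is centred between the fingers at (215,255) and (295,255). The ball is in its pocket at (254,286), and the ear is free between the prongs. Lowering a little more and closing.

drive_tool:
  commands: "0 0 -0.006 0 0.42; 0 0 -0.011 0 0.42; 0 0 -0.011 0 0.1; 0 0 -0.011 0 0; 0 0 -0.011 0 0"
  grip_force: 50

```text
time: 8.5
eef_pos: [439.8, -147.5, 15.6]
eef_rot: [0.04, 0.999, -0.003, -0.004]
wrist_force: [0.3, -0.7, 1.8]
finger_gap: 10.9
```

drive_tool:
  commands: "0 0 0 0 0; 0 0 0 0 0; 0 0 0.002 0 0; 0 0 0.004 0 0; 0 0 0.006 0 0"

```text
time: 9.0
eef_pos: [439.8, -147.5, 21.8]
eef_rot: [0.04, 0.999, -0.003, -0.004]
wrist_force: [0.4, -0.2, -3.1]
finger_gap: 10.9
```

```bash
sed -i 's/13.png/14.png/' tab.py; python3 tab.py; python3 -c "
from h import *
s=sensors.observe();print(s['wrist_force'],s['torque'])"
```

```text
[ 439.96529595 -147.52749459   22.12468491] 11.075754097078649 jaw deg 85.35998819608245 tilt [-0.00313039 -0.00338432] [-0.4833207   0.06756691  1.92366366 -0.00935921  1.15381144 -1.96932994]
2509 244 [ 431.3967597  -145.76646694   69.10855241] ((437.4083557128906, -150.04330444335938), (29.71371841430664, 27.279523849487305), 56.82096481323242)
traytop 2028 ((399.9291687011719, -166.82725524902344), (58.90548324584961, 129.2664794921875), 34.660675048828125)
[{'box': [255.6, 298.2, 24.0, 20.9], 'score': 0.58}]
knob 0 0
[ 0.24355311 -0.2277233  -3.08030267] [-0.00965009  0.06606112 -0.00158556]
```

The tray is gripped (gap 11 mm) and has started to lift, with about 3 N of load. I'll lift smoothly and work out the reader centre in the meantime.

drive_tool:
  commands: "0 0 0.003 0 0; 0 0 0.008 0 0; 0 0 0.016 0 0; 0 0 0.025 0 0; 0 0 0.034 0 0"

```text
time: 9.6
eef_pos: [440.1, -147.6, 57.0]
eef_rot: [0.04, 0.999, -0.003, -0.003]
wrist_force: [-0.3, 1.2, -2.3]
finger_gap: 11.3
```

drive_tool:
  commands: "-0.002 0 0.009 0 0; -0.005 0.002 0.018 0 0; -0.009 0.006 0.027 0 0; -0.014 0.012 0.036 0 0; -0.019 0.02 0.044 0 0"

```text
time: 10.1
eef_pos: [420.6, -127.1, 101.8]
eef_rot: [0.041, 0.999, -0.003, -0.003]
wrist_force: [-0.6, 0.1, -3.5]
finger_gap: 11.0
```

```bash
python3 - <<'E'
from h import *
s=sensors.observe(); print(s["eef_pos"],s["finger_gap"],s["wrist_force"],s["time"])
f=grab_frame("wrist"); cv2.imwrite("pics/15.png",f["color"]); print(boxes_of("ball_center","wrist")[:1])
for cam in ("top","side"):
    a=grab_frame(cam); P=pts(a); hsv=cv2.cvtColor(a["color"],cv2.COLOR_BGR2HSV)
    near=(P[...,0]>420)&(P[...,0]<590)&(P[...,1]>270)&(P[...,1]<440)
    w=near&(hsv[...,0]>90)&(hsv[...,0]<125)&(hsv[...,1]>90)&(hsv[...,2]>90)
    r=near&(P[...,2]>14)&(P[...,2]<32)
    print(cam,w.sum(),cv2.fitEllipse(cv2.convexHull(P[w][:,:2].astype(np.float32)))," body",cv2.minAreaRect(P[r][:,:2].astype(np.float32)),np.median(P[w],0))
    k=(P[...,0]>395)&(P[...,0]<500)&(P[...,1]>-330)&(P[...,1]<-265)&(P[...,2]>60)&(P[...,2]<80)&(a["color"].max(-1)<70)
    print("knob",k.sum(),P[k].mean(0) if k.any() else 0)
E
```

```text
[ 420.56317836 -127.08057826  101.77252911] 10.996725170459497 [-0.58087832  0.10369922 -3.45665955] 10.1
[{'box': [252.1, 299.5, 25.5, 23.0], 'score': 0.97}]
top 147 ((510.644287109375, 357.0409240722656), (91.54463958740234, 93.02912902832031), 111.03950500488281)  body ((514.9500732421875, 361.7102355957031), (135.49832153320312, 131.565185546875), 0.7112253904342651) [508.33924541 356.5069349   23.14648912]
knob 15 [ 425.02993473 -297.21487075   71.48823805]
side 444 ((509.217529296875, 356.4692077636719), (87.55953979492188, 97.10224914550781), 168.21823120117188)  body ((509.4683837890625, 357.83831787109375), (119.99127197265625, 125.0712661743164), 0.7805045247077942) [510.23931141 357.69570388  25.85534741]
knob 11 [ 428.33690812 -294.52686667   68.44278839]
```

The ball is still in its pocket (score 0.97), the reader centre is at about (510,357), and the lever is still on green. Carrying the tray round on the robot's side.

drive_tool:
  commands: "-0.002 0.003 0.004 0 0; -0.006 0.009 0.009 0 0; -0.011 0.018 0.014 0 0; -0.017 0.03 0.019 0 0; -0.022 0.044 0.023 0 0"

```text
time: 10.8
eef_pos: [398.5, -82.3, 124.6]
eef_rot: [0.04, 0.999, -0.003, -0.003]
wrist_force: [-0.3, 1.1, -2.9]
finger_gap: 11.3
```

drive_tool:
  commands: "-0.003 0.017 0.001 0 0; -0.004 0.036 0.001 0 0; -0.004 0.056 0.001 0 0; -0.004 0.077 0.001 0 0; -0.004 0.098 0.001 0 0"

```text
time: 11.3
eef_pos: [393.9, 17.3, 126.0]
eef_rot: [0.04, 0.999, -0.003, -0.003]
wrist_force: [0.3, -0.4, -2.7]
finger_gap: 11.3
```

drive_tool:
  commands: "0.002 0.021 0 0 0; 0.006 0.042 0 0 0; 0.012 0.063 0 0 0; 0.02 0.084 0 0 0; 0.029 0.105 0 0 0"

```text
time: 11.8
eef_pos: [422.3, 124.1, 126.4]
eef_rot: [0.04, 0.999, -0.003, -0.002]
wrist_force: [-0.1, -0.4, -1.9]
finger_gap: 11.4
```

drive_tool:
  commands: "0.01 0.021 0 0 0; 0.02 0.042 0 0 0; 0.03 0.063 0 0 0; 0.04 0.084 0 0 0; 0.05 0.105 0 0 0"

```text
time: 12.3
eef_pos: [471.7, 230.8, 126.7]
eef_rot: [0.04, 0.999, -0.003, -0.002]
wrist_force: [0.7, -0.5, -3.5]
finger_gap: 11.3
```

Remaining: (+38,+126).

drive_tool:
  commands: "0.009 0.021 0 0 0; 0.018 0.041 0 0 0; 0.025 0.06 0 0 0; 0.03 0.076 0 0 0; 0.034 0.09 0 0 0"

```text
time: 12.8
eef_pos: [504.9, 322.4, 126.9]
eef_rot: [0.039, 0.999, -0.003, -0.002]
wrist_force: [-0.1, -0.4, -3.3]
finger_gap: 11.2
```

drive_tool:
  commands: "0.002 0.012 0 0 0; 0.003 0.022 0 0 0; 0.004 0.029 0 0 0; 0.004 0.034 0 0 0; 0.004 0.036 0 0 0"

```text
time: 13.3
eef_pos: [508.9, 358.6, 126.9]
eef_rot: [0.039, 0.999, -0.003, -0.002]
wrist_force: [0.3, 0.6, -2.5]
finger_gap: 11.2
```

drive_tool:
  commands: "0 0 0 0 0; 0 0 0 0 0; 0 0 0 0 0"

```text
time: 13.6
eef_pos: [508.9, 358.3, 127.0]
eef_rot: [0.039, 0.999, -0.003, -0.002]
wrist_force: [0.4, -0.4, -2.6]
finger_gap: 11.2
```

```bash
cat > fin.py <<'E'
from h import *
s=sensors.observe(); print(s["eef_pos"],s["finger_gap"],s["wrist_force"],s["time"],s["eef_rot"],abs(s["joint_velocities"]).max())
f=grab_frame("wrist"); cv2.imwrite("pics/16.png",f["color"]); P=pts(f); print(boxes_of("ball_center","wrist")[:1])
m=(np.hypot(P[...,0]-510,P[...,1]-357)<110)&(abs(P[...,2]-135)<7)
A=np.c_[P[m][:,:2],np.ones(m.sum())]
co=np.linalg.lstsq(A,P[m][:,2],rcond=None)[0]; ok=abs(A@co-P[m][:,2])<2.5; co=np.linalg.lstsq(A[ok],P[m][ok,2],rcond=None)[0]
print("tray top plane tilt deg",np.degrees(np.hypot(*co[:2])),"z at centre",co@[510,357,1],ok.sum())
a=grab_frame("side"); Q=pts(a)
r=cut_out("reader","side")[:1]; print([ (x["score"],x["box"]) for x in r])
m=(np.hypot(Q[...,0]-510,Q[...,1]-357)<110)&(Q[...,2]>128)&(Q[...,2]<141); print("side tray",cv2.minAreaRect(Q[m][:,:2].astype(np.float32)))
b=grab_frame("top"); W=pts(b)
m=(np.hypot(W[...,0]-510,W[...,1]-357)<110)&(W[...,2]>126)&(W[...,2]<143); print("top tray",m.sum(),W[m].mean(0))
k=(W[...,0]>395)&(W[...,0]<500)&(W[...,1]>-330)&(W[...,1]<-265)&(W[...,2]>60)&(W[...,2]<80)&(b["color"].max(-1)<70); print("knob",W[k].mean(0))
u,v=proj(a,[510,357,90]).astype(int); u0=max(u-90,0); v0=max(v-68,0)
L=cv2.resize(a["color"][v0:v0+136,u0:u0+180],(512,384)); cv2.imwrite("pics/17.png",cv2.resize(np.hstack([f["color"],L]),(800,300)))
E
python3 fin.py
```

```text
[508.88106039 358.3119765  126.95922541] 11.210568505003112 [ 0.44479167 -0.37205161 -2.60253366] 13.6 [ 0.0393342   0.99921772 -0.00329674 -0.00242802] 0.0027293981894756904
[{'box': [260.6, 294.9, 12.9, 12.1], 'score': 0.44}]
tray top plane tilt deg 0.40031359854123627 z at centre 134.44640154333933 13339
[(0.93, [272.1, 263.5, 41.9, 34.2])]
side tray ((507.7063293457031, 357.7083740234375), (86.23070526123047, 127.72416687011719), 86.37036895751953)
top tray 52 [545.91880246 325.77583383 134.46562335]
knob [ 425.52765914 -296.94329113   70.32489978]
```

View pics/17.png

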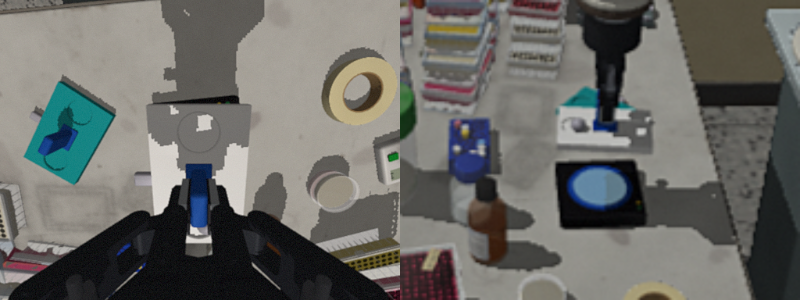

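The side view on the right shows the ball in its pocket at (575,124), with the tray over the reader window at (598,188). The tray is level to 0.4°, its top is at z≈134.5 (underside about 100 mm above the window), and it is within about 3 mm of centre. Handing in.

```bash
python3 -c "
from workcell import job; print(job.sign_off())"
```

```text
the job is handed in; nothing more can be done
None
```

The lever is in the green notch, and the arm is holding the tray still over the reader with the ball in its pocket. I handed the job in at about 14 s of the 61 s allowed.

**Last checks before hand-in:**
- **Lever:** the wrist picture after the push showed it over the green mark with the ear free. At the end the knob measured (425.5, -297), about 3 mm from the green position I worked out.
- **Tray:** its centre was at (508, 358) against the reader's (510, 357). It was level to 0.4°, with its underside about 100 mm above the window.
- **Grip:** the fingers held the tab at an 11 mm gap and the arm was at rest.
- **Ball:** I could see it in its pocket in the side view. The network's last wrist-camera score for it was only 0.44, because the gripper partly hid it.

**What disagreed:**
- **First push missed:** the fingertips were about 28 mm above the reported TCP, not 14 mm ahead of it as stated. They passed over the knob without touching it. I measured their height in two cameras, lowered the tool, and the second push worked.
- **Bystanders:** I steered clear of them, and wrist forces stayed within about 3.5 N in every reading. I did not re-measure each one at the end.

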